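Dry-lay a bridge and a fingerboard glue-up in their pin jigs

ROBOT

A 6-joint arm with a two-finger parallel gripper is mounted at the origin on a cart in front of the work surface, level with it; the furniture and walls round the work are solid. World frame = base frame: x ahead of the robot, y to its left, z up, the work surface at z = 0. Lengths are in mm, angles in rad, forces in N, time in s.
With the tool pointing down it reaches from about 350 to 975 mm from the base axis. Payload 7.1 kg.
Tool frame: the origin (TCP) lies midway between the tips of the shut fingers; the grasp point (between the pads) lies pinch_z behind it (pinch_z is the distance from the TCP to the grasp point, in mm); z points along the fingers, y is the line along which they close (so a half turn about z gives the same grasp; the last joint's range is limited). The gripper opens to 88 mm and grips with 3 to 60 N. Pads are 20 mm wide; open, the fingers measure 115 mm over their backs; the gripper's body (75 mm by 178 mm) begins 61 mm behind the grasp point.
Start: joints at [-1.184, 0.423, 1.63, -0, 1.089, -0.019], TCP at [246.737, -574.218, 222.675] pointing down, gripper open.
Joint ranges: [-3, 3], [-0.9, 2.11], [0.09, 2.58], [-1.31, 4.45], [0.11, 2.69], [-2.54, 2.54]. Speed limits (rad/s): [2.39, 2.39, 3.01, 3.14, 3.14, 3.14].

INTERFACE

Orientations are given as a rotation vector (axis times angle).
In Python, from workcell import get_obs, get_image, close_job, pinch_z gives the robot as it stands.
- The arm moves only by the tool jog_arm, never from a script. Its argument "commands" is a list of rows, each a list of 3 entries, a list of its own where there are three numbers: the gripper command: -1 is shut, 1 is fully open, values between are in proportion, then the shift along the tool's x, y, z as a fraction of full scale, then the turn, a rotation vector about the tool's x, y, z as a fraction of full scale. In form: [[gripper, [tx, ty, tz], [rx, ry, rz]], ...]. A call has 1 to 10 rows; each row shifts and turns the commanded pose from where the row before left it, along the tool's axes as they then stand; what a row does not reach is not made up. Full scale, the value 1, is 0.1 m for a shift and 45 degrees for a turn. A row lasts 1/10 s, in which the tool goes at most 50 mm and 8.59 degrees, less where a joint would pass 70% of its speed; a pose out of reach is approached as far as the arm can. A call with a number of a shift or a turn outside -1 to 1 is refused whole. A call with a gripper value outside its range is refused whole. The fingers move at their own pace and stop on an object; the grip force is fixed at half the most. Time passes only in rows, so rows that do not move let the fingers close. It gives the time, the measured TCP pose, the force, the opening and the grip force at its end, in the units of the state.
- get_obs(): the state, without advancing time (a new reading comes with each control period).
- get_image(name): name is "side" or "top"; returns a dict with "image" (384x512x3 uint8, blue, green, red), "z_map" (384x512 float32, mm along the optical axis (not along the pixel's ray), 0 where there is no reading), "intrinsics" (3x3 intrinsics, pixels), "k1" (the pictures are not rectified: a ray, as slopes to the right and down, at radius r is drawn at 1 + k1 r^2 times it, then the intrinsics apply), "eye" and "orientation" of the camera in the world. Camera axes: x right, y down, z forward; pixel columns grow to the right and rows downward; lengths in mm; the calibration is good to about 2 mm. A picture is of the moment at which its call begins.
- close_job(): hands the job in; it is judged then, once.
The state is a dict: "t": time; "qpos": joint angles; "qvel": joint speeds; "joint_torque": joint torques, N m; "ee_pos": TCP position; "orientation": TCP orientation; "ft_force": force on the tool from outside, world axes, zero at the start; "moment": the same for the moment, N m; "width": finger opening in mm; "grasp_force": force on a finger pad.
Only numpy, scipy, OpenCV 4.12 (cv2) and the standard library are available. Lean on these libraries where they do the work, as an engineer would, in place of code of your own. Each camera call takes 0.05 s, during which the arm holds its last target. There are 200 camera calls.

TASK

Lay out two guitar glue-ups dry, each in the pin jig cut to its outline. In the long narrow jig lay the red-brown bridge blank flat between the pins with the long narrow caul centred along the top of it; in the short wide jig lay the pale backing strip first, the dark fingerboard piece flat on it, both between the pins, and the wide cork-faced caul centred along the top of that. Let go of everything, and do not knock over or shove the glass jar.

Things in the scene. Friction and masses are not known exactly. Their poses are not given: they have to be found in the camera images.
- bridge_jig_seat (a point): LONG NARROW jig fixed on the bench: 18 mm plywood board 76 x 220 mm, cork pad 36 x 180 x 3 mm. Point: centre of pad's top, 21 mm over the bench; y along pad, x across, z up. 6 bullet-nosed steel pins d 11 mm, 13 mm over the pad, upper 8 mm tapered, 3 mm play round the blank: one past each end, two past each long side at y = 65 and -65 mm; middle of the sides free for fingers.
- fingerboard_jig_seat (a point): SHORT WIDE jig fixed on the bench: 18 mm plywood board 95 x 190 mm, cork pad 55 x 150 x 3 mm. Point: centre of pad's top, 21 mm over the bench; y along pad, x across, z up. 6 bullet-nosed steel pins d 11 mm, 21 mm over the pad, upper 8 mm tapered, 3 mm play round strip and board: one past each end, two past each long side at y = 54 and -54 mm; middle of the sides free for fingers.
- bridge_blank_mid (a point): Bridge blank: red-brown rosewood bar 36 x 180 x 10 mm with its ends tapered, 60 g, lying flat and loose on the bench. Its centre, half-way up; y along its length, x across, z up. Goes on the pad of the long narrow jig. Either way round.
- long_caul_mid (a point): Long caul: grey-brown wooden bar with two bands of blue tape round it, 55 mm either way from its middle, 32 x 170 x 20 mm, about 70 g, lying flat on the bench. Its centre, half-way up; y along its length, x across. Goes on top of the bridge blank. Either way round.
- pale_strip_mid (a point): Backing strip: thin pale yellowish plain wood strip 55 x 150 x 9 mm, 60 g, lying flat on the bench. Its centre, half-way up; y along its length, x across. Goes on the pad of the short wide jig, below the dark board. Either way round.
- dark_board_mid (a point): Fingerboard piece: thin very dark brown board 55 x 150 x 9 mm, about 80 g, lying flat on the bench. Its centre, half-way up; y along its length, x across. Goes on the pale strip in the short wide jig. Either way round.
- wide_caul_mid (a point): Wide caul: orange-brown wooden block 50 x 140 x 22 mm, about 110 g, cork-faced below, with two small dark plugs in its top, lying flat on the bench, cork down. Its centre, half-way up; y along its length, x across. Goes, cork down, on top of the dark board. Either way round.
- brush_jar_mid (a point): Bystander: open glass jar, 66 mm across and 86 mm tall, standing loose on the right in front of the drawer chest. The point at half its height; z up its axis. Stays where it is.

How it is judged:
By the outcome, as a careful person would: the job done as asked, in the order asked, and still so for the second after the job is handed in, with the robot touching nothing.
It also fails if it takes over 128 s, if anything falls off the work surface, if the arm or the gripper's body presses on something with over 40 N, if the wrist force passes 120 N, or if a joint passes its speed limit or range.

## Working session

There is one attempt and no reset: what is moved stays moved. The work goes in short steps, Python scripts to look and compute and a tool call to move; the robot and the scene stay as the last step left them, time stands still between calls to the robot, and variables do not carry over. Pictures are saved under pics/ and viewed, at most 14 in all, crops included, and the job is handed in when it is done.

Besides the shell and the picture viewer there is one more tool, called after "Emit:" as a command line: name --argument value ..., lists and objects as JSON in quotes. jog_arm: Moves the arm, as the interface text tells. Its arguments: {"type":"object","properties":{"commands":{"type":"array","items":{"type":"array"}}},"required":["commands"]}

```bash
mkdir -p pics; ls; python3 - <<'E'
from workcell import *
import cv2,numpy as np,pickle
o=get_obs();print({k:np.round(v,3) for k,v in o.items()},pinch_z if not callable(pinch_z) else pinch_z())
for n in("top","side"):
    d=get_image(n);pickle.dump(d,open(n+".pkl","wb"));cv2.imwrite(f"pics/{n}0.png",d["image"]);print(n,d["intrinsics"],d["k1"],d["eye"],d["orientation"])
E
```

```text
pics
{'t': np.float64(0.0), 'qpos': array([-1.184,  0.424,  1.631, -0.   ,  1.089, -0.019]), 'qvel': array([-0.001, -0.001, -0.001, -0.   , -0.001,  0.   ]), 'joint_torque': array([-1.0000e-03, -5.4464e+01, -2.7367e+01,  6.4000e-02,  2.3000e-02,
       -0.0000e+00]), 'ee_pos': array([ 246.521, -573.731,  221.925]), 'orientation': array([-3.076, -0.633,  0.   ]), 'ft_force': array([-0.43 , -0.288,  0.264]), 'moment': array([-0.005, -0.032, -0.033]), 'grasp_force': np.float64(0.0), 'width': np.float64(87.765)} 18.700000000000003
top [[408.15277485   0.         257.1369747 ]
 [  0.         408.15277485 199.07451161]
 [  0.           0.           1.        ]] 0.003173276140647984 [ 435.24482226   50.2814304  1408.27490041] [-2.18961348  2.14964439 -0.11427931]
side [[381.91420472   0.         258.87572638]
 [  0.         381.91420472 199.43601837]
 [  0.           0.           1.        ]] -0.036892803415808216 [ 545.25460572 1033.25589127  621.25900245] [-0.03574114  2.71012949 -1.58849227]
```

View pics/top0.png

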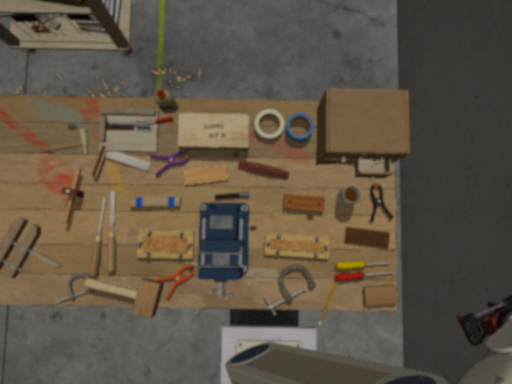

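View pics/side0.png

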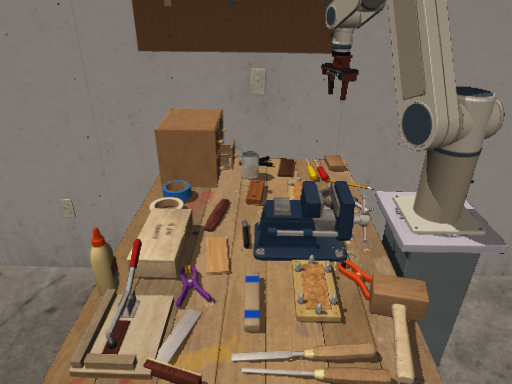

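```bash
cat > h.py <<'E'
import numpy as np,cv2,pickle
from scipy.spatial.transform import Rotation as R
from scipy.optimize import minimize
from scipy.ndimage import map_coordinates
def proj(d,P):
    c=(np.asarray(P,float)-d["eye"])@R.from_rotvec(d["orientation"]).as_matrix()
    s=c[...,:2]/c[...,2:];s=s*(1+d["k1"]*(s**2).sum(-1,keepdims=True))
    K=d["intrinsics"];return s*[K[0,0],K[1,1]]+K[:2,2]
def world(d):
    K=d["intrinsics"];v,u=np.mgrid[:384,:512];s0=np.stack([(u-K[0,2])/K[0,0],(v-K[1,2])/K[1,1]],-1);s=s0
    for _ in range(5): s=s0/(1+d["k1"]*(s**2).sum(-1,keepdims=True))
    c=np.concatenate([s,np.ones_like(s[...,:1])],-1)*d["z_map"][...,None]
    return c@R.from_rotvec(d["orientation"]).as_matrix().T+d["eye"]
def px2w(d,u,v,z):
    f=lambda p:((proj(d,[p[0],p[1],z])-[u,v])**2).sum()
    return minimize(f,[500,0],method="Nelder-Mead",options=dict(xatol=.01,fatol=1e-6)).x
def ortho(d,cx,cy,z,h=150,s=.5):
    """image up=+x, left=+y; s mm/px"""
    n=int(h/s);i,j=np.mgrid[-n:n+1,-n:n+1]
    q=proj(d,np.stack([cx-i*s,cy-j*s,np.full(i.shape,z)],-1)).astype(np.float32)
    return cv2.remap(d["image"],q[...,0],q[...,1],cv2.INTER_CUBIC)
def sample(d,P):
    q=proj(d,P);return np.stack([map_coordinates(d["image"][...,k].astype(float),[q[...,1],q[...,0]],order=1) for k in range(3)],-1)
def fit(d,x,y,th,z,W,L,e=3.,rng=(12,12,.15)):
    """th: angle of part's y axis from world y (about z). score=edge contrast on known rectangle"""
    t=np.linspace(-.42,.42,25)
    def score(p):
        c,s=np.cos(p[2]),np.sin(p[2]);tot=0
        for sx,sy in((1,0),(-1,0),(0,1),(0,-1)):
            m=[]
            for o in(-e,e):
                a=sx*(W/2+o)+t*W*(sx==0);b=sy*(L/2+o)+t*L*(sy==0)
                a,b=np.broadcast_arrays(a,b)
                m.append(sample(d,np.stack([p[0]+c*a-s*b,p[1]+s*a+c*b,np.full(25,float(z))],-1)).mean(0))
            tot+=np.linalg.norm(m[0]-m[1])
        return -tot
    g=[np.array([x+a*rng[0],y+b*rng[1],th+k*rng[2]]) for a in np.linspace(-1,1,9) for b in np.linspace(-1,1,9) for k in np.linspace(-1,1,7)]
    v=[score(p) for p in g];p0=g[int(np.argmin(v))]
    S=np.array([p0]+[p0+np.eye(3)[i]*[2,2,.02][i] for i in range(3)])
    r=minimize(score,p0,method="Nelder-Mead",options=dict(initial_simplex=S,xatol=.02,fatol=.01))
    return r.x,-r.fun
E
python3 - <<'E'
from h import *
d=pickle.load(open("top.pkl","rb"));w=world(d)
seeds=dict(bjig=(297,246,18,76,220,0),fjig=(165,245,18,95,190,0),blank=(263,170,10,36,180,-.25),lcaul=(155,202,20,32,170,0),pale=(206,175,9,55,150,0.05),dark=(367,237,9,55,150,-.05),wcaul=(303,204,22,50,140,-.03))
T=[]
for k,(u,v,z,W,L,th) in seeds.items():
    x,y=px2w(d,u,v,z);p,s=fit(d,x,y,th,z,W,L)
    print(k,np.round([x,y],1),np.round(p,3),round(s), "z here",np.round(w[v,u],1))
    im=ortho(d,p[0],p[1],z,130,1.)
    c=cv2.boxPoints(((0,0),(W,L),0)); c_,s_=np.cos(p[2]),np.sin(p[2])
    X=c_*c[:,0]-s_*c[:,1];Y=s_*c[:,0]+c_*c[:,1]
    cv2.polylines(im,[np.stack([130-Y,130-X],-1).round().astype(int)],True,(0,255,0),1)
    cv2.putText(im,k,(5,15),0,.5,(0,255,255));T.append(im[:, :])
T.append(T[0]*0)
m=np.vstack([np.hstack(T[:4]),np.hstack(T[4:])]);m=cv2.resize(m,(800,400));cv2.imwrite("pics/fit0.png",m)
for n,(a,b) in dict(jar=(348,195),box=(213,130),vise=(223,240),vise2=(223,215),chest=(340,130)).items():print(n,np.round(w[b,a]),"max near",np.round(w[b-20:b+20,a-15:a+15,2].max()))
E
```

```text
bjig [421.6 -89.6] [ 4.24838e+02 -9.01800e+01 -5.20000e-02] 98 z here [421.6 -89.6  18. ]
fjig [416.9 357. ] [ 4.21244e+02  3.59309e+02 -3.00000e-03] 104 z here [416.9 355.8  23.4]
blank [681.4  29.8] [ 6.80975e+02  2.96750e+01 -1.98000e-01] 183 z here [681.   29.8  12. ]
lcaul [562.  396.7] [5.64924e+02 3.99534e+02 3.60000e-02] 102 z here [561.9 396.4  21.2]
pale [661.3   0. ] [ 6.7182e+02  1.7061e+01 -2.0300e-01] 84 z here [660.1 226.8  10.2]
dark [ 456.5 -329.4] [ 4.54731e+02 -3.27721e+02 -1.09000e-01] 236 z here [ 456.4 -329.1   10.1]
wcaul [ 564.4 -108.5] [ 5.70894e+02 -1.08773e+02 -7.80000e-02] 131 z here [ 564.4 -108.5   21.6]
jar [ 597. -260.   31.] max near 1408.0
box [807. 202.  57.] max near 1408.0
vise [437. 150. 157.] max near 1408.0
vise2 [516. 156. 108.] max near 1408.0
chest [ 774. -198.  205.] max near 1408.0
```

View pics/fit0.png

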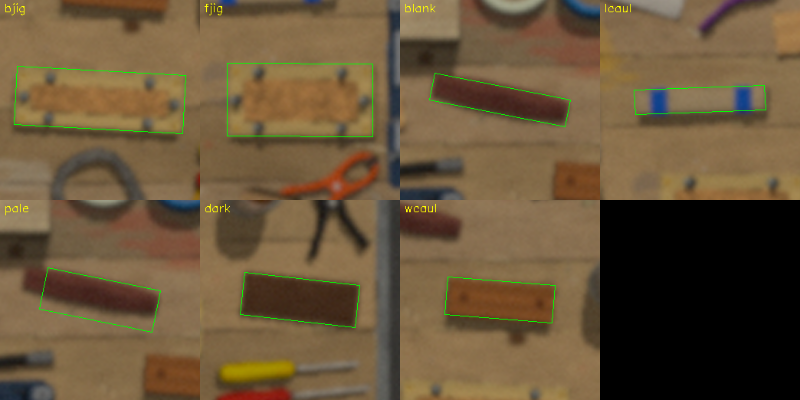

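```bash
cat >> h.py <<'E'
def pinfit(d,x,y,th,pins,zt):
    g=cv2.GaussianBlur(d["image"],(0,0),.7).astype(float).sum(-1)
    a=np.linspace(0,2*np.pi,9)[:-1]
    def at(P):
        q=proj(d,P);return map_coordinates(g,[q[...,1],q[...,0]],order=1)
    def sc(p):
        c,s=np.cos(p[2]),np.sin(p[2]);tot=0
        for X,Y in pins:
            x0,y0=p[0]+c*X-s*Y,p[1]+s*X+c*Y
            Z=np.linspace(22,zt,4);tot+=at(np.stack([x0+0*Z,y0+0*Z,Z],-1)).mean()
            for z in(22,zt): tot-=.5*at(np.stack([x0+11*np.cos(a),y0+11*np.sin(a),0*a+z],-1)).mean()
        return tot
    G=[np.array([x+i,y+j,th+k]) for i in np.arange(-8,9,2) for j in np.arange(-8,9,2) for k in np.arange(-.06,.07,.02)]
    p0=min(G,key=sc);S=np.array([p0]+[p0+np.eye(3)[i]*[1.5,1.5,.015][i] for i in range(3)])
    r=minimize(sc,p0,method="Nelder-Mead",options=dict(initial_simplex=S));return r.x,r.fun
BP=[(0,98.5),(0,-98.5),(26.5,65),(26.5,-65),(-26.5,65),(-26.5,-65)]
FP=[(0,83.5),(0,-83.5),(36,54),(36,-54),(-36,54),(-36,-54)]
E
python3 - <<'E'
from h import *
d=pickle.load(open("top.pkl","rb"));e=pickle.load(open("side.pkl","rb"))
np.set_printoptions(suppress=True,precision=3)
print("pins b",*pinfit(d,425,-90,-.05,BP,34));print("pins f",*pinfit(d,421,359,0,FP,42));print("side pins f",*pinfit(e,421,359,0,FP,42))
print("pad b",*fit(d,425,-90,-.05,21,36,180,rng=(6,6,.06)));print("pad f",*fit(d,421,359,0,21,55,150,rng=(6,6,.06)))
print("side board f",*fit(e,421,359,0,18,95,190,rng=(6,6,.06)))
print("pale",*fit(d,660,227,.05,9,55,150),*fit(e,660,227,.05,9,55,150))
for n,x,y,t,z,W,L in(("blank",681,29.7,-.2,10,36,180),("lcaul",565,399.5,.036,20,32,170),("wcaul",569,-108.8,-.078,22,50,140),("dark",454.7,-327.7,-.109,9,55,150)):print(n,fit(d,x,y,t,z,W,L,e=5,rng=(6,6,.06)),"side",fit(e,x,y,t,z,W,L,rng=(6,6,.06)))
E
```

```text
pins b [419.375 -86.802  -0.059] -338.4376444752484
pins f [417.723 354.344  -0.004] -347.7855653191886
side pins f [415.21  364.001  -0.011] -481.4592913743643
pad b [423.001 -87.875  -0.051] 70.22099567732003
pad f [420.008 357.908  -0.019] 55.025372072796266
side board f [423.381 358.744  -0.012] 352.21311972032447
pale [663.139 230.781   0.146] 92.46848999541236 [665.453 230.698   0.144] 245.4883698287278
blank (array([680.923,  29.592,  -0.198]), np.float64(271.3221691145053)) side (array([684.26 ,  30.519,  -0.188]), np.float64(201.2984185982536))
lcaul (array([565.366, 401.519,   0.03 ]), np.float64(140.71060865717556)) side (array([567.189, 398.487,   0.025]), np.float64(218.90471362464473))
wcaul (array([ 570.83 , -108.784,   -0.064]), np.float64(183.6862485308016)) side (array([ 574.84 , -109.623,   -0.063]), np.float64(181.81945716604497))
dark (array([ 454.797, -327.844,   -0.11 ]), np.float64(343.9795438168685)) side (array([ 458.116, -333.264,   -0.092]), np.float64(207.7987396558428))
```

Emit:
jog_arm --commands '[[1,[0,0,0],[0,0,-0.1855]],[1,[0,0,0],[0,0,-0.1855]],[1,[0,0,0],[0,0,-0.1855]],[1,[0,0,0],[0,0,-0.1855]],[1,[0,0,0],[0,0,-0.1855]],[1,[0,0,0],[0,0,-0.1855]],[1,[0,0,0],[0,0,-0.1855]],[1,[0,0,0],[0,0,-0.1855]],[1,[0,0,0],[0,0,-0.1855]]]'

```text
t: 1.0
ee_pos: [246.6, -573.9, 222.2]
orientation: [-2.046, -2.383, -0.001]
ft_force: [-0.5, 0.9, 0.1]
width: 87.6
grasp_force: 0.0
```

Emit:
jog_arm --commands '[[1,[0.368,0.265,0],[0,0,0]],[1,[0.368,0.265,0],[0,0,0]],[1,[0.368,0.265,0],[0,0,0]],[1,[0.368,0.265,0],[0,0,0]],[1,[0.368,0.265,0],[0,0,0]],[1,[0.368,0.265,0],[0,0,0]],[1,[0.368,0.265,0],[0,0,0]],[1,[0.368,0.265,0],[0,0,0]],[1,[0.368,0.265,0],[0,0,0]],[1,[0.368,0.265,0],[0,0,0]]]'

```text
t: 2.0
ee_pos: [455.7, -169.7, 222.6]
orientation: [-2.053, -2.378, 0.0]
ft_force: [-0.1, 0.9, -0.3]
width: 88.0
grasp_force: 0.0
```

Emit:
jog_arm --commands '[[1,[0.368,0.265,0],[0,0,0]],[1,[0.368,0.265,0],[0,0,0]],[1,[0.368,0.265,0],[0,0,0]],[1,[0.368,0.265,0],[0,0,0]],[1,[0.368,0.265,0],[0,0,0]],[1,[0.368,0.265,0],[0,0,0]],[1,[0.368,0.265,0],[0,0,0]],[1,[0.368,0.265,0],[0,0,0]],[1,[0,0,0.3],[0,0,0]],[1,[0,0,0.3],[0,0,0]]]'

```text
t: 3.0
ee_pos: [622.9, 152.4, 162.2]
orientation: [2.05, 2.379, 0.002]
ft_force: [-0.3, -0.9, -0.3]
width: 87.9
grasp_force: 0.0
```

```bash
cat >> h.py <<'E'
from workcell import get_obs,get_image,close_job
def state():
    o=get_obs();M=R.from_rotvec(o["orientation"]).as_matrix();return o,np.degrees(np.arctan2(M[1,0],M[0,0]))
def goal(x,y,z,th):
    """rotation (deg tool z) then shifts in 0.1 m along the turned tool axes"""
    o,a=state();phi=90+np.degrees(th);r=-((phi-a+180)%360-180);p=np.radians(phi);D=np.array([x,y,z])-o["ee_pos"]
    c,s=np.cos(p),np.sin(p)
    print("at",np.round(o["ee_pos"],1),"ang",round(a,2),"t",round(o["t"],1),"F",np.round(o["ft_force"],1),"w",round(o["width"],1),"\n rz(45deg units)",round(r/45,3),"t",np.round(np.array([D[0]*c+D[1]*s,D[0]*s-D[1]*c,-D[2]])/100,3))
def snap(n,tag):
    d=get_image(n);pickle.dump(d,open(f"{n}.pkl","wb"));cv2.imwrite(f"pics/{n}{tag}.png",d["image"]);return d
E
python3 -c "
from h import *
goal(664,230.7,3,.145)"
```

```text
at [622.9 152.4 162.2] ang 98.51 t 3.0 F [-0.3 -0.9 -0.3] w 87.9 
 rz(45deg units) 0.005 t [0.715 0.52  1.592]
```

Emit:
jog_arm --commands '[[1,[0.358,0.26,0],[0,0,0]],[1,[0.357,0.26,0],[0,0,0]],[1,[0,0,0.4],[0,0,0]],[1,[0,0,0.4],[0,0,0]],[1,[0,0,0.4],[0,0,0]],[1,[0,0,0.2],[0,0,0]],[1,[0,0,0.15],[0,0,0]],[1,[0,0,0.035],[0,0,0]],[1,[0,0,0],[0,0,0]],[1,[0,0,0],[0,0,0]]]'

```text
t: 4.0
ee_pos: [664.5, 229.3, 6.0]
orientation: [2.052, 2.377, 0.004]
ft_force: [-0.4, 0.4, 0.3]
width: 87.4
grasp_force: 0.0
```

Emit:
jog_arm --commands '[[-1,[0,0,0],[0,0,0]],[-1,[0,0,0],[0,0,0]],[-1,[0,0,0],[0,0,0]],[-1,[0,0,0],[0,0,0]],[-1,[0,0,0],[0,0,0]],[-1,[0,0,0],[0,0,0]],[-1,[0,0,0],[0,0,0]],[-1,[0,0,0],[0,0,0]]]'

```text
t: 4.8
ee_pos: [663.3, 228.9, 4.4]
orientation: [2.053, 2.378, 0.0]
ft_force: [-1.1, -0.3, 3.8]
width: 54.4
grasp_force: 30.0
```

Emit:
jog_arm --commands '[[-1,[0,0,-0.1],[0,0,0]],[-1,[0,0,-0.3],[0,0,0]],[-1,[0,0,-0.4],[0,0,0.099]],[-1,[0,0,-0.15],[0,0,0.099]],[-1,[0.42,0,0],[0,0,0]],[-1,[0.42,0,0],[0,0,0]],[-1,[0.42,0,0],[0,0,0]],[-1,[0,-0.4,0],[0,0,0]],[-1,[0,-0.4,0],[0,0,0]],[-1,[0,-0.4,0],[0,0,0]]]'

```text
t: 5.8
ee_pos: [542.7, 356.2, 99.1]
orientation: [-2.231, -2.211, 0.0]
ft_force: [-0.9, -0.3, -0.7]
width: 54.4
grasp_force: 30.0
```

Emit:
jog_arm --commands '[[-1,[0,-0.4,0],[0,0,0]],[-1,[0,-0.4,0],[0,0,0]],[-1,[0,-0.4,0.1],[0,0,0]],[-1,[0,0,0.25],[0,0,0]],[-1,[0,0,0],[0,0,0]],[-1,[0,0,0],[0,0,0]]]'

```text
t: 6.4
ee_pos: [424.8, 357.4, 64.6]
orientation: [2.232, 2.211, 0.0]
ft_force: [-1.0, -0.4, -1.0]
width: 54.4
grasp_force: 30.0
```

```bash
python3 - <<'E'
from h import *
goal(420,357.5,30,-.01)
a=snap("top","1");b=snap("side","1")
A=cv2.resize(a["image"][180:310,90:260],(510,390),interpolation=cv2.INTER_CUBIC);B=cv2.resize(b["image"][230:340,240:370],(461,390),interpolation=cv2.INTER_CUBIC)
cv2.imwrite("pics/c1.png",cv2.resize(np.hstack([A,B]),(800,320)))
E
```

```text
at [424.8 357.4  64.6] ang 89.47 t 6.4 F [-1.  -0.4 -1. ] w 54.4 
 rz(45deg units) 0.001 t [ 0.    -0.048  0.346]
```

View pics/c1.png

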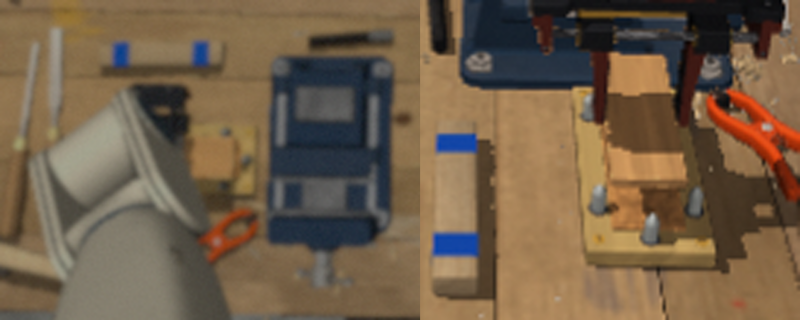

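```bash
python3 - <<'E'
from h import *
np.set_printoptions(suppress=True,precision=2)
b=pickle.load(open("side.pkl","rb"))
for n,u,v in(("front",652,213),("left(+x)",599,186),("right(-x)",695,186),("farleft",588,96)):
    print(n,px2w(b,240+(u-420)/2.921,230+v/2.921,41))
print("strip",fit(b,424.8,357.4,-.01,69.2,55,150,rng=(5,8,.04)))
for n,x,y,z in(("front",421,441,41),("f0",421,441,18)):print(n,proj(b,[x,y,z]))
B=cv2.resize(b["image"][265:325,280:350],(700,600),interpolation=cv2.INTER_CUBIC);cv2.imwrite("pics/c2.png",B)
E
```

```text
front [422.74 438.08]
left(+x) [458.93 411.33]
right(-x) [387.41 409.34]
farleft [459.94 305.71]
strip (array([425.48, 358.23,  -0.01]), np.float64(333.138563093013))
front [320.42 303.94]
f0 [319.41 311.87]
```

View pics/c2.png

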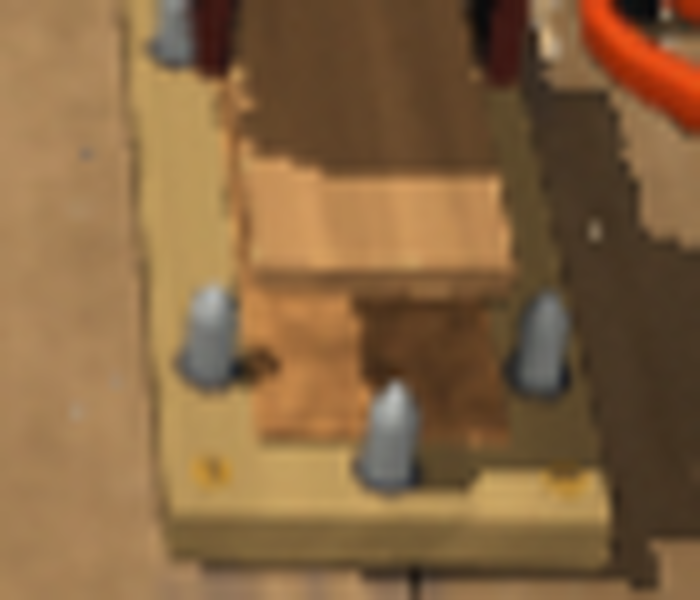

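```bash
python3 - <<'E'
from h import *
np.set_printoptions(suppress=True,precision=2)
b=pickle.load(open("side.pkl","rb"))
for n,u,v,z in(("tipF",396,378,42),("tipL",213,283,42),("tipR",548,290,42),("baseF",390,480,18),("baseL",209,380,18),("baseR",541,385,18),("padL",258,437,21),("padR",508,437,21),("boardL",166,517,18),("boardR",608,517,18),("stripL",255,270,69.2),("stripR",515,270,69.2),("stripbL",258,293,60.2)):
    print(n,px2w(b,280+(u+.5)/10-.5,265+(v+.5)/10-.5,z))
E
```

```text
tipF [423.34 437.45]
tipL [459.82 409.86]
tipR [387.18 410.01]
baseF [423.07 443.02]
baseL [459.44 414.52]
baseR [386.65 414.06]
padL [450.61 434.27]
padR [396.86 432.84]
boardL [471.43 454.78]
boardR [378.23 452.37]
stripL [454.8  435.01]
stripR [400.6  433.49]
stripbL [453.28 432.18]
```

Emit:
jog_arm --commands '[[-1,[0,-0.028,0.1],[0,0,0]],[-1,[0,0,0.07],[0,0,0]],[-1,[0,0,0.05],[0,0,0]],[-1,[0,0,0.05],[0,0,0]],[-1,[0,0,0],[0,0,0]],[-1,[0,0,0],[0,0,0]]]'

```text
t: 7.1
ee_pos: [421.5, 357.1, 37.0]
orientation: [-2.232, -2.211, 0.001]
ft_force: [0.5, -0.9, -0.6]
width: 54.7
grasp_force: 30.0
```

Emit:
jog_arm --commands '[[-1,[0,0,0.03],[0,0,0]],[-1,[0,0,0.03],[0,0,0]],[-1,[0,0,0.03],[0,0,0]],[-1,[0,0,0.02],[0,0,0]],[-1,[0,0,0],[0,0,0]],[-1,[0,0,0],[0,0,0]]]'

```text
t: 7.7
ee_pos: [421.5, 357.2, 26.1]
orientation: [-2.232, -2.211, 0.0]
ft_force: [0.1, -0.0, -0.0]
width: 54.0
grasp_force: 30.0
```

Emit:
jog_arm --commands '[[-1,[0,0,0.01],[0,0,0]],[1,[0,0,0],[0,0,0]],[1,[0,0,0],[0,0,0]],[1,[0,0,0],[0,0,0]],[1,[0,0,0],[0,0,0]],[1,[0,0,-0.2],[0,0,0]],[1,[0,0,-0.45],[0,0,0]],[1,[0,0,-0.45],[0,0,0]],[1,[0,0,-0.45],[0,0,0]],[1,[0,0,-0.45],[0,0,0]]]'

```text
t: 8.7
ee_pos: [421.2, 356.9, 227.0]
orientation: [-2.232, -2.211, 0.0]
ft_force: [0.6, 0.4, -0.8]
width: 87.8
grasp_force: 0.0
```

```bash
python3 - <<'E'
from h import *
goal(455.5,-328.5,3,-.108)
b=snap("side","2");a=snap("top","2");w=world(a)
B=cv2.resize(b["image"][235:325,270:370],(600,540),interpolation=cv2.INTER_CUBIC);cv2.imwrite("pics/c3.png",B)
w=world(pickle.load(open("side.pkl","rb")));m=(w[...,1]>60)&(w[...,1]<260)&(w[...,0]>300)&(w[...,0]<560);print("vise max z",np.nanpercentile(w[m][:,2],99.5))
E
```

```text
at [421.2 356.9 227. ] ang 89.47 t 8.7 F [ 0.6  0.4 -0.8] w 87.8 
 rz(45deg units) 0.126 t [-6.777  1.08   2.24 ]
vise max z 596.8271249989257
```

View pics/c3.png

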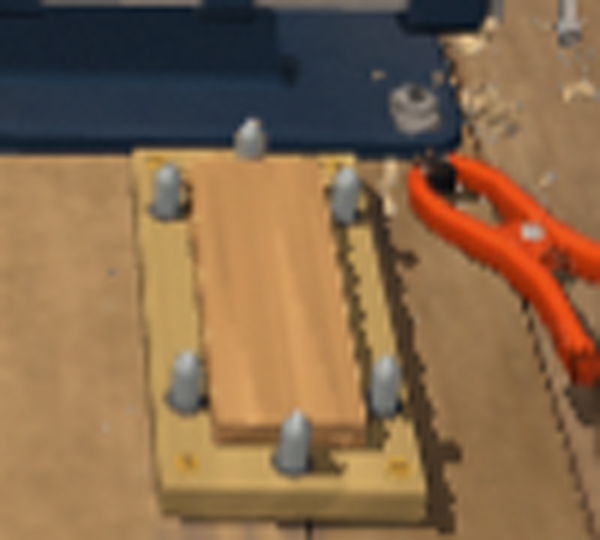

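Emit:
jog_arm --commands '[[1,[0,0,0],[0,0,0.126]],[1,[-0.424,0.068,0],[0,0,0]],[1,[-0.424,0.068,0],[0,0,0]],[1,[-0.424,0.068,0],[0,0,0]],[1,[-0.424,0.068,0],[0,0,0]],[1,[-0.424,0.068,0],[0,0,0]],[1,[-0.424,0.068,0],[0,0,0]],[1,[-0.424,0.068,0],[0,0,0]],[1,[-0.424,0.068,0],[0,0,0]],[1,[-0.424,0.068,0],[0,0,0]]]'

```text
t: 9.8
ee_pos: [440.5, -30.5, 224.6]
orientation: [-2.338, -2.098, 0.001]
ft_force: [0.2, 0.8, -0.3]
width: 87.6
grasp_force: 0.0
```

Emit:
jog_arm --commands '[[1,[-0.424,0.068,0],[0,0,0]],[1,[-0.424,0.068,0],[0,0,0]],[1,[-0.424,0.068,0],[0,0,0]],[1,[-0.424,0.068,0],[0,0,0]],[1,[-0.424,0.068,0],[0,0,0]],[1,[-0.424,0.068,0],[0,0,0]],[1,[-0.424,0.068,0],[0,0,0]],[1,[0,0,0.4],[0,0,0]],[1,[0,0,0.4],[0,0,0]],[1,[0,0,0],[0,0,0]]]'

```text
t: 10.8
ee_pos: [452.7, -326.8, 139.7]
orientation: [-2.331, -2.09, 0.003]
ft_force: [-0.6, 0.7, -0.4]
width: 88.0
grasp_force: 0.0
```

```bash
python3 -c "
from h import *
goal(455.5,-329,3.,-.105)"
```

```text
at [ 452.7 -326.8  139.7] ang 83.75 t 10.8 F [-0.6  0.7 -0.4] w 88.0 
 rz(45deg units) -0.005 t [-0.019  0.03   1.367]
```

Emit:
jog_arm --commands '[[1,[-0.01,0.03,0.4],[0,0,0]],[1,[0,0,0.4],[0,0,0]],[1,[0,0,0.3],[0,0,0]],[1,[0,0,0.2],[0,0,0]],[1,[0,0,0.06],[0,0,0]],[1,[0,0,0],[0,0,0]],[-1,[0,0,0],[0,0,0]],[-1,[0,0,0],[0,0,0]],[-1,[0,0,0],[0,0,0]],[-1,[0,0,0],[0,0,0]]]'

```text
t: 11.8
ee_pos: [459.7, -330.6, 10.0]
orientation: [2.337, 2.097, 0.0]
ft_force: [-0.1, 0.3, -0.2]
width: 59.1
grasp_force: 0.0
```

Emit:
jog_arm --commands '[[-1,[0,0,0],[0,0,0]],[-1,[0,0,0],[0,0,0]],[-1,[0,0,0],[0,0,0]],[-1,[0,0,0],[0,0,0]]]'

```text
t: 12.2
ee_pos: [459.5, -330.5, 9.4]
orientation: [2.338, 2.098, 0.0]
ft_force: [-0.4, 0.8, 4.2]
width: 27.3
grasp_force: 1.9
```

```bash
python3 -c "
from h import *
goal(421.5,357.2,240,-.01)
a=pickle.load(open('top.pkl','rb'))
print(fit(a,421,357,-.01,30,55,150,rng=(6,6,.04)))"
```

```text
at [ 459.5 -330.5    9.4] ang 83.8 t 12.2 F [-0.4  0.8  4.2] w 27.3 
 rz(45deg units) -0.125 t [ 6.873 -0.448 -2.306]
(array([4.20828486e+02, 3.60044895e+02, 1.78058313e-02]), np.float64(75.35445751196431))
```

Emit:
jog_arm --commands '[[1,[0,0,0],[0,0,0]],[1,[0,0,0],[0,0,0]],[1,[0,0,0],[0,0,0]],[1,[0,0,0],[0,0,0]],[1,[0,0,0],[0,0,0]],[1,[0,0,0],[0,0,0]]]'

```text
t: 12.8
ee_pos: [458.4, -329.7, 8.7]
orientation: [-2.337, -2.097, 0.001]
ft_force: [0.4, 0.2, -0.3]
width: 72.1
grasp_force: 0.0
```

```bash
python3 -c "
from h import *
goal(457,-329,3.,-.108)
b=snap('side','3');a=snap('top','3')
print(fit(b,458,-333,-.1,9,55,150,rng=(6,6,.06)))
cv2.imwrite('pics/c4.png',cv2.resize(np.hstack([a['image'][200:280,330:420],b['image'][130:210,240:330]]),(720,320),interpolation=cv2.INTER_CUBIC))"
```

```text
at [ 458.4 -329.7    8.7] ang 83.81 t 12.8 F [ 0.4  0.2 -0.3] w 72.1 
 rz(45deg units) -0.0 t [ 0.006 -0.015  0.057]
(array([ 4.59154002e+02, -3.33491371e+02, -1.00437329e-01]), np.float64(203.7462383099283))
```

View pics/c4.png

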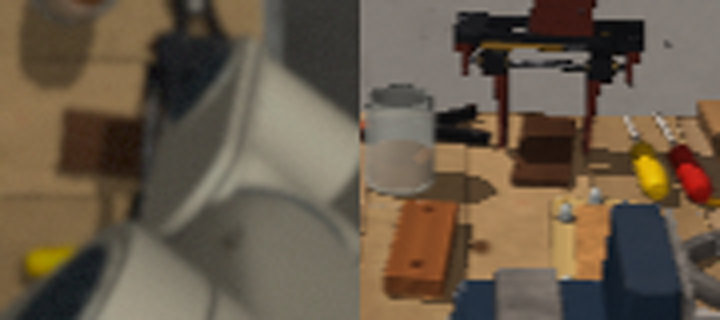

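Emit:
jog_arm --commands '[[1,[0,0,0],[0,0,0]],[1,[0,0,0],[0,0,0]],[1,[0,0,0.03],[0,0,0]],[1,[0,0,0.03],[0,0,0]],[1,[0,0,0],[0,0,0]],[1,[0,0,0],[0,0,0]],[1,[0,0,0],[0,0,0]]]'

```text
t: 13.6
ee_pos: [459.2, -330.3, 3.1]
orientation: [-2.338, -2.098, 0.0]
ft_force: [-0.0, -0.3, 0.7]
width: 87.9
grasp_force: 0.2
```

Emit:
jog_arm --commands '[[-1,[0,0,0],[0,0,0]],[-1,[0,0,0],[0,0,0]],[-1,[0,0,0],[0,0,0]],[-1,[0,0,0],[0,0,0]],[-1,[0,0,0],[0,0,0]],[-1,[0,0,0],[0,0,0]],[-1,[0,0,0],[0,0,0]],[-1,[0,0,0],[0,0,0]]]'

```text
t: 14.4
ee_pos: [459.2, -330.3, 3.2]
orientation: [-2.338, -2.098, 0.0]
ft_force: [-1.4, -0.6, 1.9]
width: 54.8
grasp_force: 30.0
```

Emit:
jog_arm --commands '[[-1,[0,0,-0.1],[0,0,0]],[-1,[0,0,-0.4],[0,0,0]],[-1,[0,0,-0.45],[0,0,0]],[-1,[0,0,-0.45],[0,0,0]],[-1,[0,0,-0.45],[0,0,0]],[-1,[0,0,-0.45],[0,0,0]],[-1,[0,0,0],[0,0,-0.126]],[-1,[0.43,-0.0275,0],[0,0,0]],[-1,[0.43,-0.0275,0],[0,0,0]],[-1,[0.43,-0.0275,0],[0,0,0]]]'

```text
t: 15.4
ee_pos: [451.8, -200.0, 233.8]
orientation: [2.233, 2.209, 0.001]
ft_force: [-0.2, 0.3, -1.1]
width: 54.7
grasp_force: 30.0
```

Emit:
jog_arm --commands '[[-1,[0.43,-0.0275,0],[0,0,0]],[-1,[0.43,-0.0275,0],[0,0,0]],[-1,[0.43,-0.0275,0],[0,0,0]],[-1,[0.43,-0.0275,0],[0,0,0]],[-1,[0.43,-0.0275,0],[0,0,0]],[-1,[0.43,-0.0275,0],[0,0,0]],[-1,[0.43,-0.0275,0],[0,0,0]],[-1,[0.43,-0.0275,0],[0,0,0]],[-1,[0.43,-0.0275,0],[0,0,0]],[-1,[0.43,-0.0275,0],[0,0,0]]]'

```text
t: 16.4
ee_pos: [428.2, 230.8, 233.9]
orientation: [2.231, 2.211, 0.002]
ft_force: [0.5, -0.1, -0.7]
width: 54.3
grasp_force: 30.0
```

Emit:
jog_arm --commands '[[-1,[0.43,-0.0275,0],[0,0,0]],[-1,[0.43,-0.0275,0],[0,0,0]],[-1,[0.43,-0.0275,0],[0,0,0]],[-1,[0,0,0.4],[0,0,0]],[-1,[0,0,0.4],[0,0,0]],[-1,[0,0,0.4],[0,0,0]],[-1,[0,0,0.4],[0,0,0]],[-1,[0,0,0],[0,0,0]],[-1,[0,0,0],[0,0,0]],[-1,[0,0,0],[0,0,0]]]'

```text
t: 17.4
ee_pos: [423.0, 359.1, 75.5]
orientation: [2.232, 2.211, 0.005]
ft_force: [0.3, -0.1, -2.0]
width: 54.3
grasp_force: 30.0
```

```bash
python3 - <<'E'
from h import *
goal(421.5,357.2,32.5,-.01)
o,a=state();z=o["ee_pos"][2]-3.2+9
b=snap("side","4")
print("board in hand",z,fit(b,o["ee_pos"][0],o["ee_pos"][1],-.01,z,55,150,rng=(6,8,.04)))
d=cv2.imread("pics/side2.png");b2=dict(b,image=d);print("strip placed",fit(b2,422,357,-.01,30,55,150,rng=(6,8,.04)))
E
```

```text
at [423.  359.1  75.5] ang 89.46 t 17.4 F [ 0.3 -0.1 -2. ] w 54.3 
 rz(45deg units) 0.001 t [-0.019 -0.015  0.43 ]
board in hand 81.25823264220033 (array([4.25986417e+02, 3.67778832e+02, 1.15522436e-02]), np.float64(218.80781156324863))
strip placed (array([ 4.22686796e+02,  3.56739181e+02, -1.34079710e-02]), np.float64(308.0965406812727))
```

```bash
python3 - <<'E'
from h import *
b=pickle.load(open("side.pkl","rb"))
B=cv2.resize(b["image"][230:320,270:370],(700,630),interpolation=cv2.INTER_CUBIC)[:600];cv2.imwrite("pics/c5.png",B)
for y in(434,):
  for x in (395.5,450.5): print(np.round((proj(b,[x,y,81.3])-[270,230])*7,0))
E
```

```text
[449. 402.]
[263. 398.]
```

View pics/c5.png

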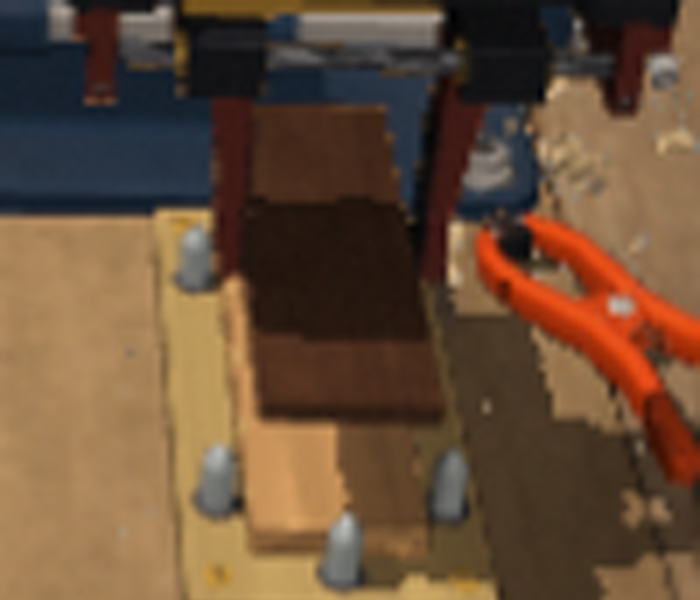

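```bash
python3 - <<'E'
from h import *
b=pickle.load(open("side.pkl","rb"))
q=lambda u,v,z:np.round(px2w(b,270+(u+.5)/7-.5,230+(v+.5)/7-.5,z),1)
for n,u,v,z in(("FL",258,408,81.3),("FR",443,408,81.3),("BL",256,105,81.3),("BR",386,107,81.3),("bFL",262,420,72.3),("bFR",443,418,72.3),("sFL",248,540,30),("sFR",427,540,30)):print(n,q(u,v,z))
E
```

```text
FL [453.  437.1]
FR [398.5 435.6]
BL [412.1   0. ]
BR [395.8 285.8]
bFL [406.2   0. ]
bFR [327.3   0. ]
sFL [409.   0.]
sFR [398.  437.4]
```

```bash
sed -i 's/,\[500,0\],method/,[500,100],method/' h.py; python3 - <<'E'
from h import *
b=pickle.load(open("side.pkl","rb"))
q=lambda u,v,z:np.round(px2w(b,270+(u+.5)/7-.5,230+(v+.5)/7-.5,z),1)
for n,u,v,z in(("BL",256,105,81.3),("bFL",262,420,72.3),("bFR",443,418,72.3),("sFL",248,528,30),("sFR",427,528,30),("sbFL",250,554,21),("sbFR",425,552,21)):print(n,q(u,v,z))
for i,z in((2,30),(4,30)):
    c=dict(b,image=cv2.imread(f"pics/side{i}.png"));print(fit(c,422,357,-.01,z,55,150,rng=(6,8,.04),e=2))
E
```

```text
BL [440.4 286.1]
bFL [450.7 432.3]
bFR [396.7 430. ]
sFL [452.  433.8]
sFR [397.3 432.3]
sbFL [450.9 435.6]
sbFR [397.1 433.4]
(array([ 4.22893209e+02,  3.55918355e+02, -1.26418204e-02]), np.float64(261.7806897796167))
(array([ 4.17309162e+02,  3.60640221e+02, -2.59449529e-02]), np.float64(107.5371871005537))
```

Emit:
jog_arm --commands '[[-1,[-0.02,-0.015,0.2],[0,0,0]],[-1,[0,0,0.05],[0,0,0]],[-1,[0,0,0.04],[0,0,0]],[-1,[0,0,0.04],[0,0,0]],[-1,[0,0,0.02],[0,0,0]],[-1,[0,0,0],[0,0,0]],[-1,[0,0,0],[0,0,0]]]'

```text
t: 18.15
ee_pos: [420.3, 356.2, 38.4]
orientation: [2.232, 2.211, 0.0]
ft_force: [0.3, -0.4, -1.1]
width: 54.5
grasp_force: 30.0
```

Emit:
jog_arm --commands '[[-1,[0.005,0.01,0.02],[0,0,0]],[-1,[0,0,0.02],[0,0,0]],[-1,[0,0,0.01],[0,0,0]],[-1,[0,0,0],[0,0,0]],[-1,[0,0,0],[0,0,0]]]'

```text
t: 18.65
ee_pos: [421.2, 356.5, 33.2]
orientation: [2.232, 2.211, 0.0]
ft_force: [0.9, 0.0, 1.7]
width: 54.5
grasp_force: 30.0
```

Emit:
jog_arm --commands '[[1,[0,0,0],[0,0,0]],[1,[0,0,0],[0,0,0]],[1,[0,0,0],[0,0,0]],[1,[0,0,0],[0,0,0]],[1,[0,0,-0.1],[0,0,0]],[1,[0,0,-0.4],[0,0,0]],[1,[0,0,-0.48],[0,0,0]],[1,[0,0,-0.48],[0,0,0]],[1,[0,0,-0.48],[0,0,0.075]],[1,[-0.413,0.1655,0],[0,0,0]]]'

```text
t: 19.65
ee_pos: [437.9, 319.2, 235.0]
orientation: [2.292, 2.147, 0.023]
ft_force: [1.2, -0.2, 0.4]
width: 87.8
grasp_force: 0.0
```

Emit:
jog_arm --commands '[[1,[-0.413,0.1655,0],[0,0,0]],[1,[-0.413,0.1655,0],[0,0,0]],[1,[-0.413,0.1655,0],[0,0,0]],[1,[-0.413,0.1655,0],[0,0,0]],[1,[-0.413,0.1655,0],[0,0,0]],[1,[-0.413,0.1655,0],[0,0,0]],[1,[-0.413,0.1655,0],[0,0,0]],[1,[-0.413,0.1655,0],[0,0,0]],[1,[-0.413,0.1655,0],[0,0,0]],[1,[-0.413,0.1655,0],[0,0,0]]]'

```text
t: 20.65
ee_pos: [572.0, -111.0, 228.1]
orientation: [2.296, 2.144, 0.001]
ft_force: [0.5, 0.7, 0.2]
width: 87.7
grasp_force: 0.0
```

Emit:
jog_arm --commands '[[1,[0,0,0.4],[0,0,0]],[1,[0,0,0.4],[0,0,0]],[1,[0,0,0.4],[0,0,0]],[1,[0,0,0.4],[0,0,0]],[1,[0,0,0],[0,0,0]],[1,[0,0,0],[0,0,0]],[1,[0,0,0],[0,0,0]],[1,[0,0,0],[0,0,0]]]'

```text
t: 21.45
ee_pos: [573.5, -109.4, 69.7]
orientation: [2.293, 2.142, 0.004]
ft_force: [-0.3, -0.2, -0.3]
width: 87.8
grasp_force: 0.0
```

```bash
python3 -c "
from h import *
goal(572,-109,5,-.068)
b=snap('side','5')
print(fit(b,423,357,-.01,39,55,150,rng=(6,8,.04)))
cv2.imwrite('pics/c6.png',np.hstack([cv2.resize(b['image'][235:325,270:370],(400,360),interpolation=cv2.INTER_CUBIC),cv2.resize(b['image'][140:230,230:330],(400,360),interpolation=cv2.INTER_CUBIC)]))"
```

```text
at [ 573.5 -109.4   69.7] ang 86.1 t 21.4 F [-0.3 -0.2 -0.3] w 87.8 
 rz(45deg units) -0.0 t [ 0.002 -0.015  0.647]
(array([ 4.23467600e+02,  3.64325429e+02, -6.62663961e-03]), np.float64(262.32308173512155))
```

View pics/c6.png

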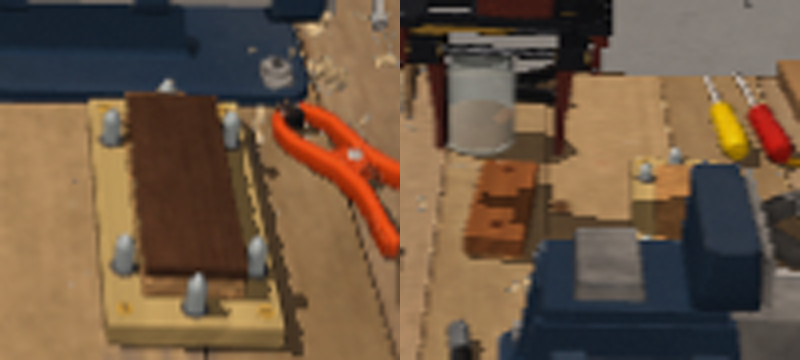

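Emit:
jog_arm --commands '[[1,[0,-0.01,0.3],[0,0,0]],[1,[0,0,0.2],[0,0,0]],[1,[0,0,0.1],[0,0,0]],[1,[0,0,0.04],[0,0,0]],[1,[0,0,0],[0,0,0]],[1,[0,0,0],[0,0,0]],[1,[0,0,0],[0,0,0]]]'

```text
t: 22.2
ee_pos: [571.6, -109.2, 4.1]
orientation: [2.295, 2.143, 0.002]
ft_force: [0.3, 0.2, -0.2]
width: 87.8
grasp_force: 0.0
```

Emit:
jog_arm --commands '[[-1,[0,0,0],[0,0,0]],[-1,[0,0,0],[0,0,0]],[-1,[0,0,0],[0,0,0]],[-1,[0,0,0],[0,0,0]],[-1,[0,0,0],[0,0,0]],[-1,[0,0,0],[0,0,0]],[-1,[0,0,0],[0,0,0]],[-1,[0,0,0],[0,0,0]],[-1,[0,0,0],[0,0,0]]]'

```text
t: 23.1
ee_pos: [570.9, -109.0, 3.2]
orientation: [2.296, 2.144, 0.0]
ft_force: [0.2, 0.1, -0.1]
width: 50.1
grasp_force: 30.0
```

Emit:
jog_arm --commands '[[-1,[0,0,-0.1],[0,0,0]],[-1,[0,0,-0.4],[0,0,0]],[-1,[0,0,-0.46],[0,0,0]],[-1,[0,0,-0.46],[0,0,0]],[-1,[0,0,-0.46],[0,0,0]],[-1,[0,0,-0.46],[0,0,-0.075]],[-1,[0.422,-0.14,0],[0,0,0]],[-1,[0.422,-0.14,0],[0,0,0]],[-1,[0.422,-0.14,0],[0,0,0]],[-1,[0.422,-0.14,0],[0,0,0]]]'

```text
t: 24.1
ee_pos: [515.4, 61.6, 237.9]
orientation: [2.232, 2.21, 0.001]
ft_force: [-0.1, -0.2, -0.5]
width: 49.6
grasp_force: 30.0
```

Emit:
jog_arm --commands '[[-1,[0.422,-0.14,0],[0,0,0]],[-1,[0.422,-0.14,0],[0,0,0]],[-1,[0.422,-0.14,0],[0,0,0]],[-1,[0.422,-0.14,0],[0,0,0]],[-1,[0.422,-0.14,0],[0,0,0]],[-1,[0.422,-0.14,0],[0,0,0]],[-1,[0.422,-0.14,0],[0,0,0]],[-1,[0,0,0.4],[0,0,0]],[-1,[0,0,0.4],[0,0,0]],[-1,[0,0,0.4],[0,0,0]]]'

```text
t: 25.1
ee_pos: [420.8, 357.2, 116.8]
orientation: [2.23, 2.212, 0.002]
ft_force: [0.1, -0.0, -1.6]
width: 50.2
grasp_force: 30.0
```

Emit:
jog_arm --commands '[[-1,[0,0,0.3],[0,0,0]],[-1,[0,0,0],[0,0,0]],[-1,[0,0,0],[0,0,0]],[-1,[0,0,0],[0,0,0]],[-1,[0,0,0],[0,0,0]]]'

```text
t: 25.6
ee_pos: [422.2, 357.4, 89.2]
orientation: [2.232, 2.211, 0.005]
ft_force: [0.6, 1.0, -1.3]
width: 49.8
grasp_force: 30.0
```

```bash
python3 - <<'E'
from h import *
goal(421.5,357.,42.5,-.01)
o,a=state();z=o["ee_pos"][2]-3.2+22;print(z)
b=snap("side","6")
B=cv2.resize(b["image"][220:320,270:370],(600,600),interpolation=cv2.INTER_CUBIC);cv2.imwrite("pics/c7.png",B)
E
```

```text
at [422.2 357.4  89.2] ang 89.46 t 25.6 F [ 0.6  1.  -1.3] w 49.8 
 rz(45deg units) 0.001 t [-0.004 -0.007  0.467]
107.999452235394
```

View pics/c7.png

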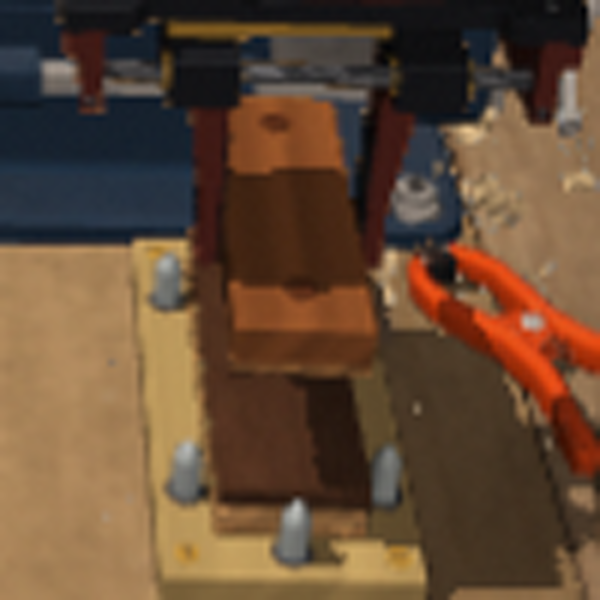

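```bash
python3 - <<'E'
from h import *
b=pickle.load(open("side.pkl","rb"))
q=lambda u,v,z:np.round(px2w(b,270+(u+.5)/6-.5,220+(v+.5)/6-.5,z),1)
for n,u,v,z in(("FL",232,331,108),("FR",375,332,108),("BL",229,97,108),("BR",336,99,108),("bFL",232,370,86),("bFR",373,370,86),("dFL",217,502,39),("dFR",368,502,39),("dBL",203,262,39)):print(n,q(u,v,z))
E
```

```text
FL [450.4 427.5]
FR [401.6 426.6]
BL [438.7 287.6]
BR [396.6 287.5]
bFL [448.3 422.1]
bFR [399.1 420.7]
dFL [451.4 437.8]
dFR [398.1 436.4]
dBL [445.5 304.2]
```

Emit:
jog_arm --commands '[[-1,[0.009,-0.009,0.2],[0,0,0]],[-1,[0,0,0.15],[0,0,0]],[-1,[0,0,0.05],[0,0,0]],[-1,[0,0,0.03],[0,0,0]],[-1,[0,0,0.02],[0,0,0]],[-1,[0,0,0],[0,0,0]],[-1,[0,0,0],[0,0,0]]]'

```text
t: 26.35
ee_pos: [420.5, 357.7, 42.5]
orientation: [2.232, 2.211, 0.001]
ft_force: [0.1, -0.1, -0.3]
width: 49.5
grasp_force: 30.0
```

Emit:
jog_arm --commands '[[-1,[0,0,0.005],[0,0,0]],[1,[0,0,0],[0,0,0]],[1,[0,0,0],[0,0,0]],[1,[0,0,0],[0,0,0]],[1,[0,0,0],[0,0,0]],[1,[0,0,-0.1],[0,0,0]],[1,[0,0,-0.4],[0,0,0]],[1,[0,0,-0.45],[0,0,0.1185]],[1,[0,0,-0.45],[0,0,0.1185]],[1,[0,0,-0.4],[0,0,0]]]'

```text
t: 27.35
ee_pos: [420.3, 357.6, 224.7]
orientation: [-2.43, -1.991, -0.002]
ft_force: [0.2, 0.7, 0.4]
width: 87.8
grasp_force: 0.0
```

Emit:
jog_arm --commands '[[1,[-0.271,0.32,0],[0,0,0]],[1,[-0.271,0.32,0],[0,0,0]],[1,[-0.271,0.32,0],[0,0,0]],[1,[-0.271,0.32,0],[0,0,0]],[1,[-0.271,0.32,0],[0,0,0]],[1,[-0.271,0.32,0],[0,0,0]],[1,[-0.271,0.32,0],[0,0,0]],[1,[-0.271,0.32,0],[0,0,0]],[1,[-0.271,0.32,0],[0,0,0]],[1,[-0.271,0.32,0],[0,0,0]]]'

```text
t: 28.35
ee_pos: [682.3, 28.0, 222.5]
orientation: [2.428, 1.994, 0.001]
ft_force: [-0.8, 0.6, 0.2]
width: 88.0
grasp_force: 0.0
```

Emit:
jog_arm --commands '[[1,[0,0,0.4],[0,0,0]],[1,[0,0,0.4],[0,0,0]],[1,[0,0,0.4],[0,0,0]],[1,[0,0,0],[0,0,0]],[1,[0,0,0],[0,0,0]],[1,[0,0,0],[0,0,0]]]'

```text
t: 28.95
ee_pos: [683.3, 29.7, 104.5]
orientation: [2.426, 1.993, 0.005]
ft_force: [0.3, -0.6, 0.7]
width: 87.8
grasp_force: 0.0
```

```bash
python3 -c "
from h import *
goal(681.5,30,4,-.195)
b=snap('side','7')
cv2.imwrite('pics/c8.png',np.hstack([cv2.resize(b['image'][220:320,270:370],(400,400),interpolation=cv2.INTER_CUBIC),cv2.resize(b['image'][150:250,180:280],(400,400),interpolation=cv2.INTER_CUBIC)]))"
```

```text
at [683.3  29.7 104.5] ang 78.81 t 28.9 F [ 0.3 -0.6  0.7] w 87.8 
 rz(45deg units) -0.0 t [-0.    -0.018  1.005]
```

View pics/c8.png

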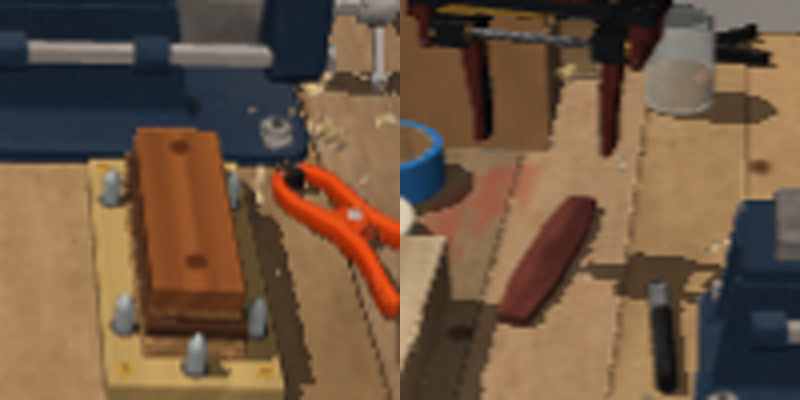

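Emit:
jog_arm --commands '[[1,[0,-0.01,0.4],[0,0,0]],[1,[0,0,0.3],[0,0,0]],[1,[0,0,0.2],[0,0,0]],[1,[0,0,0.1],[0,0,0]],[1,[0,0,0],[0,0,0]],[1,[0,0,0],[0,0,0]],[1,[0,0,0],[0,0,0]],[1,[0,0,0],[0,0,0]]]'

```text
t: 29.8
ee_pos: [681.5, 29.7, 3.2]
orientation: [2.426, 1.993, 0.003]
ft_force: [1.0, 0.6, 0.0]
width: 88.0
grasp_force: 0.0
```

Emit:
jog_arm --commands '[[-1,[0,0,0],[0,0,0]],[-1,[0,0,0],[0,0,0]],[-1,[0,0,0],[0,0,0]],[-1,[0,0,0],[0,0,0]],[-1,[0,0,0],[0,0,0]],[-1,[0,0,0],[0,0,0]],[-1,[0,0,0],[0,0,0]],[-1,[0,0,0],[0,0,0]],[-1,[0,0,0],[0,0,0]],[-1,[0,0,0],[0,0,0]]]'

```text
t: 30.8
ee_pos: [680.5, 29.7, 1.7]
orientation: [-2.428, -1.994, 0.0]
ft_force: [-0.9, -1.3, -0.7]
width: 35.1
grasp_force: 30.0
```

Emit:
jog_arm --commands '[[-1,[0,0,-0.1],[0,0,0]],[-1,[0,0,-0.4],[0,0,0]],[-1,[0,0,-0.45],[0,0,0]],[-1,[0,0,-0.45],[0,0,0]],[-1,[0,0,-0.45],[0,0,-0.0905]],[-1,[0,0,-0.15],[0,0,-0.0905]],[-1,[-0.188,-0.358,0],[0,0,0]],[-1,[-0.188,-0.358,0],[0,0,0]],[-1,[-0.188,-0.358,0],[0,0,0]],[-1,[-0.188,-0.358,0],[0,0,0]]]'

```text
t: 31.8
ee_pos: [531.9, -38.2, 202.3]
orientation: [2.279, 2.162, 0.001]
ft_force: [-0.2, -0.9, 0.4]
width: 35.2
grasp_force: 30.0
```

Emit:
jog_arm --commands '[[-1,[-0.188,-0.358,0],[0,0,0]],[-1,[-0.188,-0.358,0],[0,0,0]],[-1,[-0.188,-0.358,0],[0,0,0]],[-1,[0,0,0.4],[0,0,0]],[-1,[0,0,0.4],[0,0,0]],[-1,[0,0,0.4],[0,0,0]],[-1,[0,0,0.1],[0,0,0]],[-1,[0,0,0],[0,0,0]],[-1,[0,0,0],[0,0,0]],[-1,[0,0,0],[0,0,0]]]'

```text
t: 32.8
ee_pos: [424.7, -88.6, 73.3]
orientation: [2.278, 2.16, 0.003]
ft_force: [-0.3, -0.4, -0.2]
width: 35.2
grasp_force: 30.0
```

```bash
python3 -c "
from h import *
goal(424,-88.3,24.2,-.053)
b=snap('side','8');a=snap('top','8')
cv2.imwrite('pics/c9.png',np.hstack([cv2.resize(b['image'][140:240,230:330],(400,400),interpolation=cv2.INTER_CUBIC),cv2.resize(a['image'][200:300,250:350],(400,400),interpolation=cv2.INTER_CUBIC)]))"
```

```text
at [424.7 -88.6  73.3] ang 86.96 t 32.8 F [-0.3 -0.4 -0.2] w 35.2 
 rz(45deg units) -0.0 t [ 0.003 -0.007  0.491]
```

View pics/c9.png

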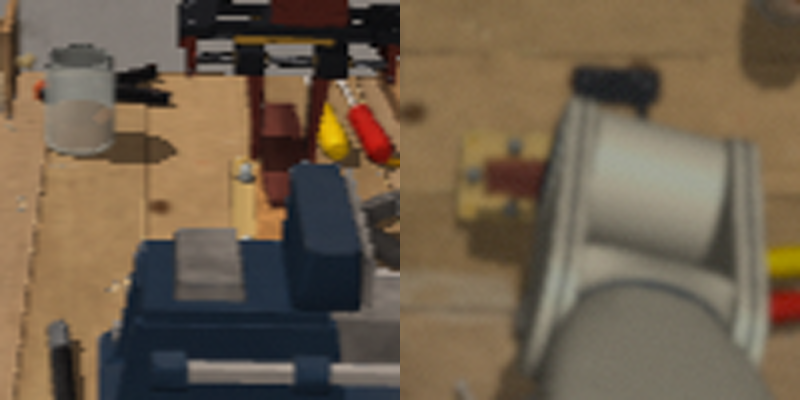

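```bash
python3 - <<'E'
from h import *
a=pickle.load(open("top.pkl","rb"))
q=lambda X,Y,z:np.round(px2w(a,250+(X-400+.5)/4-.5,200+(Y+.5)/4-.5,z),1)
for n,X,Y,z in(("blankend top",486,177,81.6),("endpin",475,175,30),("pinU",515,145,30),("pinD",512,210,30),("bd corner UL",461,133,18),("LL",459,220,18)):print(n,q(X,Y,z))
g=a["image"].astype(int)
for v in range(232,258,1): print(v,[int(s) for s in g[v,262:290].sum(-1)])
E
```

```text
blankend top [427.5   0.5]
endpin [428.7   7.8]
pinU [454.4 -25.4]
pinD [400.2 -23.6]
bd corner UL [463.9  19.9]
LL [390.7  20.4]
232 [324, 330, 335, 337, 331, 327, 330, 342, 346, 343, 339, 333, 325, 319, 319, 315, 322, 317, 310, 312, 311, 318, 326, 316, 315, 290, 246, 224]
233 [325, 331, 333, 330, 335, 334, 337, 338, 345, 347, 340, 341, 341, 333, 327, 314, 316, 316, 310, 319, 330, 338, 346, 333, 320, 293, 237, 216]
234 [332, 329, 322, 320, 341, 334, 327, 338, 350, 352, 356, 352, 352, 346, 328, 307, 308, 305, 314, 331, 340, 355, 347, 348, 334, 290, 223, 216]
235 [337, 325, 323, 321, 339, 338, 334, 346, 360, 361, 360, 361, 354, 349, 318, 293, 284, 286, 303, 334, 349, 355, 354, 357, 332, 276, 224, 226]
236 [325, 329, 312, 318, 336, 345, 356, 360, 360, 363, 361, 366, 359, 340, 316, 265, 257, 266, 291, 329, 352, 356, 366, 354, 330, 265, 217, 251]
237 [322, 324, 305, 302, 343, 360, 361, 361, 371, 358, 362, 360, 358, 346, 302, 241, 218, 223, 281, 332, 353, 359, 359, 352, 317, 243, 207, 258]
238 [329, 319, 305, 305, 343, 354, 365, 362, 357, 345, 338, 333, 330, 318, 281, 231, 205, 217, 276, 
[... 2099 characters left out ...]
 315, 311, 286, 241, 217, 214, 213, 213, 208, 196, 188, 180, 174, 183, 203, 213, 214, 194, 179, 193, 194, 193, 222, 301]
254 [278, 249, 231, 254, 263, 264, 248, 215, 197, 195, 192, 201, 193, 189, 184, 180, 172, 179, 202, 205, 210, 193, 184, 188, 190, 188, 231, 307]
255 [279, 245, 206, 198, 208, 212, 197, 183, 174, 175, 176, 185, 189, 185, 181, 177, 179, 172, 180, 193, 193, 183, 178, 178, 171, 188, 247, 319]
256 [276, 253, 208, 197, 180, 186, 175, 174, 169, 176, 178, 172, 176, 179, 173, 177, 168, 164, 174, 170, 174, 170, 172, 173, 174, 196, 261, 324]
257 [286, 262, 242, 227, 209, 186, 181, 171, 171, 168, 171, 176, 173, 181, 174, 167, 170, 168, 172, 179, 175, 174, 174, 170, 173, 207, 275, 346]
```

Emit:
jog_arm --commands '[[-1,[0,-0.012,0.25],[0,0,0]],[-1,[0,0,0.1],[0,0,0]],[-1,[0,0,0.04],[0,0,0]],[-1,[0,0,0.02],[0,0,0]],[-1,[0,0,0],[0,0,0]],[-1,[0,0,0],[0,0,0]],[-1,[0,0,0],[0,0,0]]]'

```text
t: 33.6
ee_pos: [422.4, -88.4, 31.1]
orientation: [2.279, 2.161, 0.001]
ft_force: [1.3, -0.2, -0.8]
width: 35.4
grasp_force: 30.0
```

Emit:
jog_arm --commands '[[-1,[0,0.005,0.02],[0,0,0]],[-1,[0,0,0.02],[0,0,0]],[-1,[0,0,0.01],[0,0,0]],[-1,[0,0,0],[0,0,0]],[-1,[0,0,0],[0,0,0]]]'

```text
t: 34.1
ee_pos: [422.5, -88.3, 25.6]
orientation: [-2.28, -2.161, 0.0]
ft_force: [0.7, -0.4, -0.2]
width: 35.4
grasp_force: 30.0
```

Emit:
jog_arm --commands '[[-1,[0,0,0.02],[0,0,0]],[-1,[0,0,0.01],[0,0,0]],[-1,[0,0,0],[0,0,0]],[-1,[0,0,0],[0,0,0]],[-1,[0,0,0],[0,0,0]]]'

```text
t: 34.6
ee_pos: [422.6, -88.3, 22.7]
orientation: [-2.28, -2.161, 0.0]
ft_force: [-0.0, 0.1, -0.4]
width: 35.2
grasp_force: 30.0
```

Emit:
jog_arm --commands '[[1,[0,0,0],[0,0,0]],[1,[0,0,0],[0,0,0]],[1,[0,0,0],[0,0,0]],[1,[0,0,0],[0,0,0]],[1,[0,0,0],[0,0,0]],[1,[0,0,-0.1],[0,0,0]],[1,[0,0,-0.4],[0,0,0]],[1,[0,0,-0.45],[0,0,0]],[1,[0,0,-0.45],[0,0,0]],[1,[0,0,-0.45],[0,0,-0.106]]]'

```text
t: 35.6
ee_pos: [422.0, -88.2, 210.2]
orientation: [2.187, 2.255, 0.0]
ft_force: [0.8, -1.4, 0.1]
width: 87.8
grasp_force: 0.0
```

Emit:
jog_arm --commands '[[1,[0,0,-0.2],[0,0,0]],[1,[0.4025,0.1307,0],[0,0,0]],[1,[0.4025,0.1307,0],[0,0,0]],[1,[0.4025,0.1307,0],[0,0,0]],[1,[0.4025,0.1307,0],[0,0,0]],[1,[0.4025,0.1307,0],[0,0,0]],[1,[0.4025,0.1307,0],[0,0,0]],[1,[0.4025,0.1307,0],[0,0,0]],[1,[0.4025,0.1307,0],[0,0,0]],[1,[0.4025,0.1307,0],[0,0,0]]]'

```text
t: 36.6
ee_pos: [529.2, 279.0, 228.5]
orientation: [2.187, 2.255, 0.0]
ft_force: [0.8, -0.5, 0.1]
width: 87.7
grasp_force: 0.0
```

Emit:
jog_arm --commands '[[1,[0.4025,0.1307,0],[0,0,0]],[1,[0.4025,0.1307,0],[0,0,0]],[1,[0.4025,0.1307,0],[0,0,0]],[1,[0,0,0.4],[0,0,0]],[1,[0,0,0.4],[0,0,0]],[1,[0,0,0.4],[0,0,0]],[1,[0,0,0.3],[0,0,0]],[1,[0,0,0],[0,0,0]],[1,[0,0,0],[0,0,0]],[1,[0,0,0],[0,0,0]]]'

```text
t: 37.6
ee_pos: [566.2, 400.0, 80.2]
orientation: [2.188, 2.254, 0.005]
ft_force: [-0.3, 0.4, -0.5]
width: 87.5
grasp_force: 0.0
```

```bash
python3 - <<'E'
from h import *
goal(565,399,4,.03)
a=snap("top","9");b=snap("side","9")
print("blank placed",fit(a,423.5,-88.5,-.053,31,36,180,rng=(6,6,.05),e=2),"jig board",fit(a,424,-89,-.053,18,76,220,rng=(6,6,.05)))
def hs(im):return cv2.cvtColor(im,cv2.COLOR_BGR2HSV)
# blue tape bands centroid
for n,d,box in(("top",a,(120,190,190,215)),("side",b,(235,265,265,340))):
    x0,y0,x1,y1=box;h=hs(d["image"][y0:y1,x0:x1]);m=((abs(h[...,0].astype(int)-115)<15)&(h[...,1]>140)).astype(np.uint8)
    k,l,s,c=cv2.connectedComponentsWithStats(m)
    for i in range(1,k):
        if s[i,4]>15:print(n,s[i,4],np.round(px2w(d,*(c[i]+[x0,y0]),20),1))
cv2.imwrite("pics/c10.png",np.hstack([cv2.resize(b["image"][225:345,220:340],(400,400),interpolation=cv2.INTER_CUBIC),cv2.resize(a["image"][210:285,260:335],(400,400),interpolation=cv2.INTER_CUBIC)]))
E
```

```text
at [566.2 400.   80.2] ang 91.71 t 37.6 F [-0.3  0.4 -0.5] w 87.5 
 rz(45deg units) -0.0 t [-0.009 -0.012  0.762]
blank placed (array([ 4.20131017e+02, -8.92469136e+01, -4.35563710e-02]), np.float64(115.29511679712579)) jig board (array([ 4.24558491e+02, -9.02194191e+01, -5.16779776e-02]), np.float64(94.31931001890383))
top 33 [564.5 343.6]
side 78 [568.1 341.3]
side 109 [564.  452.7]
```

View pics/c10.png

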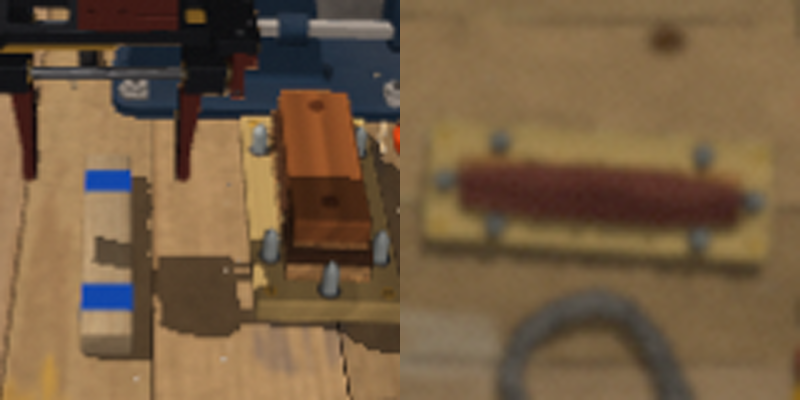

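Emit:
jog_arm --commands '[[1,[-0.018,-0.012,0.4],[0,0,0]],[1,[0,0,0.2],[0,0,0]],[1,[0,0,0.1],[0,0,0]],[1,[0,0,0.05],[0,0,0]],[1,[0,0,0],[0,0,0]],[1,[0,0,0],[0,0,0]],[1,[0,0,0],[0,0,0]],[-1,[0,0,0],[0,0,0]],[-1,[0,0,0],[0,0,0]],[-1,[0,0,0],[0,0,0]]]'

```text
t: 38.7
ee_pos: [563.9, 397.4, 2.9]
orientation: [2.188, 2.254, 0.0]
ft_force: [0.2, -0.5, 0.7]
width: 67.0
grasp_force: 0.0
```

Emit:
jog_arm --commands '[[-1,[0,0,0],[0,0,0]],[-1,[0,0,0],[0,0,0]],[-1,[0,0,0],[0,0,0]],[-1,[0,0,0],[0,0,0]],[-1,[0,0,0],[0,0,0]],[-1,[0,0,0],[0,0,0]],[-1,[0,0,0],[0,0,0]],[-1,[0,0,0],[0,0,0]]]'

```text
t: 39.5
ee_pos: [563.8, 397.3, 2.7]
orientation: [-2.188, -2.254, 0.0]
ft_force: [0.7, 0.7, 0.8]
width: 31.9
grasp_force: 30.0
```

```bash
python3 - <<'E'
from h import *
goal(422.5,-88.3,34,-.053)
b=snap("side","10")
for e in(2,3): print(fit(b,566,398,.03,20,32,170,rng=(6,8,.04),e=e))
E
```

```text
at [563.8 397.3   2.7] ang 91.72 t 39.5 F [0.7 0.7 0.8] w 31.9 
 rz(45deg units) 0.106 t [-4.924 -1.153 -0.313]
(array([5.64694326e+02, 3.97155814e+02, 2.89294461e-02]), np.float64(235.03608908714824))
(array([5.64559871e+02, 3.96396525e+02, 4.24319703e-02]), np.float64(294.12241875282757))
```

Emit:
jog_arm --commands '[[-1,[0,0,-0.1],[0,0,0]],[-1,[0,0,-0.4],[0,0,0]],[-1,[0,0,-0.45],[0,0,0]],[-1,[0,0,-0.45],[0,0,0]],[-1,[0,0,-0.45],[0,0,0]],[-1,[0,0,-0.4],[0,0,0.106]],[-1,[-0.4095,-0.0961,0],[0,0,0]],[-1,[-0.4095,-0.0961,0],[0,0,0]],[-1,[-0.4095,-0.0961,0],[0,0,0]],[-1,[-0.4095,-0.0961,0],[0,0,0]]]'

```text
t: 40.55
ee_pos: [515.8, 234.4, 228.5]
orientation: [2.279, 2.162, 0.001]
ft_force: [0.4, 0.3, -0.2]
width: 31.5
grasp_force: 30.0
```

Emit:
jog_arm --commands '[[-1,[-0.4095,-0.0961,0],[0,0,0]],[-1,[-0.4095,-0.0961,0],[0,0,0]],[-1,[-0.4095,-0.0961,0],[0,0,0]],[-1,[-0.4095,-0.0961,0],[0,0,0]],[-1,[-0.4095,-0.0961,0],[0,0,0]],[-1,[-0.4095,-0.0961,0],[0,0,0]],[-1,[-0.4095,-0.0961,0],[0,0,0]],[-1,[-0.4095,-0.0961,0],[0,0,0]],[-1,[0,0,0.4],[0,0,0]],[-1,[0,0,0.4],[0,0,0]]]'

```text
t: 41.55
ee_pos: [423.5, -89.0, 148.7]
orientation: [2.28, 2.155, 0.005]
ft_force: [0.3, 0.6, -1.3]
width: 32.1
grasp_force: 30.0
```

Emit:
jog_arm --commands '[[-1,[0,0,0.4],[0,0,0]],[-1,[0,0,0.4],[0,0,0]],[-1,[0,0,0],[0,0,0]],[-1,[0,0,0],[0,0,0]],[-1,[0,0,0],[0,0,0]],[-1,[0,0,0],[0,0,0]],[-1,[0,0,0],[0,0,0]]]'

```text
t: 42.25
ee_pos: [423.6, -87.4, 69.4]
orientation: [2.278, 2.16, 0.003]
ft_force: [-0.2, 0.9, -1.2]
width: 31.9
grasp_force: 30.0
```

```bash
python3 -c "
from h import *
goal(422.5,-87.6,34,-.053)
a=snap('top','11')
h=cv2.cvtColor(a['image'],cv2.COLOR_BGR2HSV)[225:260,255:300];m=((abs(h[...,0].astype(int)-115)<12)&(h[...,1]>140)).astype(np.uint8)
k,l,s,c=cv2.connectedComponentsWithStats(m);o,_=state()
for i in range(1,k): print(s[i],px2w(a,*(c[i]+[255,225]),o['ee_pos'][2]+17.3))"
```

```text
at [423.6 -87.4  69.4] ang 86.96 t 42.2 F [-0.2  0.9 -1.2] w 31.9 
 rz(45deg units) -0.0 t [-0.002 -0.011  0.354]
[24 16  7  9 53] [424.64859141 -33.70714316]
```

Emit:
jog_arm --commands '[[-1,[-0.003,-0.008,0.2],[0,0,0]],[-1,[0,0,0.08],[0,0,0]],[-1,[0,0,0.03],[0,0,0]],[-1,[0,0,0.02],[0,0,0]],[-1,[0,0,0.01],[0,0,0]],[-1,[0,0,0],[0,0,0]],[-1,[0,0,0],[0,0,0]]]'

```text
t: 43.0
ee_pos: [421.8, -87.5, 33.9]
orientation: [2.28, 2.161, 0.0]
ft_force: [-0.3, -0.1, 0.0]
width: 31.5
grasp_force: 30.0
```

Release and retreat.

Emit:
jog_arm --commands '[[1,[0,0,0],[0,0,0]],[1,[0,0,0],[0,0,0]],[1,[0,0,0],[0,0,0]],[1,[0,0,0],[0,0,0]],[1,[0,0,0],[0,0,0]],[1,[0,0,-0.1],[0,0,0]],[1,[0,0,-0.4],[0,0,0]],[1,[0,0,-0.45],[0,0,0]],[1,[0,0,-0.45],[0,0,0]],[1,[0,0,-0.45],[0,0,0]]]'

```text
t: 44.0
ee_pos: [421.0, -87.4, 221.1]
orientation: [2.28, 2.161, 0.0]
ft_force: [0.8, 1.1, -0.7]
width: 87.9
grasp_force: 0.0
```

Emit:
jog_arm --commands '[[1,[0,0,-0.2],[0,0,0]],[1,[-0.4,0,0],[0,0,0]],[1,[-0.4,0,0],[0,0,0]],[1,[-0.4,0,0],[0,0,0]],[1,[-0.4,0,0],[0,0,0]],[1,[-0.4,0,0],[0,0,0]],[1,[-0.4,0,0],[0,0,0]],[1,[-0.4,0,0],[0,0,0]],[1,[0,0,0],[0,0,0]],[1,[0,0,0],[0,0,0]]]'

```text
t: 45.0
ee_pos: [406.1, -367.2, 238.8]
orientation: [-2.281, -2.159, -0.0]
ft_force: [0.2, 0.3, -0.2]
width: 87.9
grasp_force: 0.0
```

```bash
python3 - <<'E'
from h import *
a=snap("top","12");b=snap("side","12")
c=lambda im,x,y,w,h:cv2.resize(im[y:y+h,x:x+w],(400,290),interpolation=cv2.INTER_CUBIC)
cv2.imwrite("pics/c11.png",np.vstack([np.hstack([c(a["image"],255,215,90,65),c(a["image"],120,215,90,65)]),np.hstack([c(b["image"],250,240,124,90),c(b["image"],210,130,124,90)])]))
print("caul",fit(a,422,-88,-.053,51,32,170,rng=(6,6,.05)),"wcaul",fit(a,421,357,-.01,61,50,140,rng=(6,6,.05)))
E
```

```text
caul (array([ 4.22062624e+02, -8.78306383e+01, -4.95085117e-02]), np.float64(128.9853568620494)) wcaul (array([ 4.21982949e+02,  3.57492116e+02, -2.13450287e-02]), np.float64(134.44869482196333))
```

View pics/c11.png

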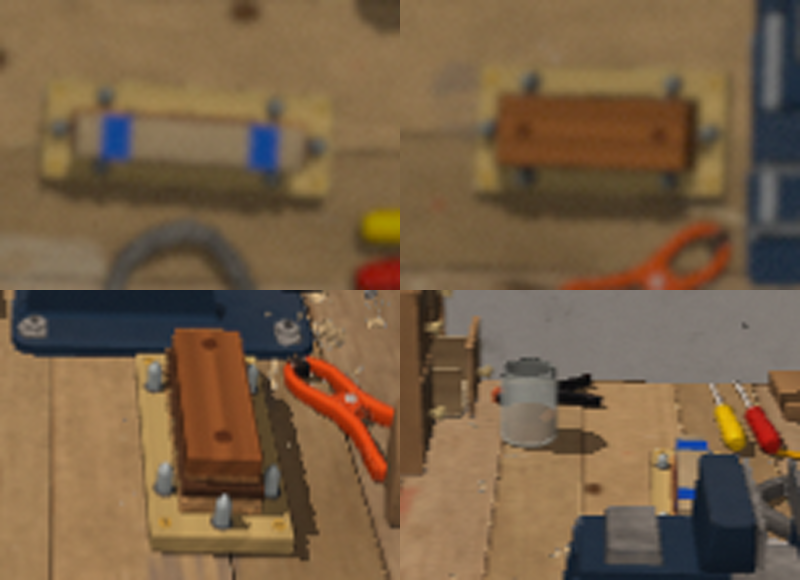

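Both stacks are in their jigs with the cauls centred on top, and the jar has not moved.

```bash
python3 -c "
from workcell import *
print(close_job())"
```

```text
the job is handed in; nothing more can be done
None
```

Both glue-ups are laid out dry in their jigs in the order asked, with the cauls centred on top, everything let go and the jar left where it was; I handed the job in at about 45 s, and no verdict came back.

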